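# Find the instrument case that has not caught and snap it shut

### The arm

A 6-joint arm with a two-finger parallel gripper is mounted at the origin on the work surface. World frame = base frame: x ahead of the robot, y to its left, z up, the work surface at z = 0. Lengths are in m, angles in degrees, forces in N, time in s.
With the tool pointing down it reaches from about 0.4 to 0.825 m from the base axis. Payload 7 kg.
Tool frame: the origin (TCP) lies at the very end of the fingers, on their centre line; the grasp point (between the pads) lies 19 mm behind it; z points along the fingers, y is the line along which they close (so a half turn about z gives the same grasp; the last joint's range is limited). The gripper opens to 88 mm and grips with 3 to 60 N. Pads are 19 mm wide; open, the fingers measure 130 mm over their backs; the gripper's body (78 mm by 193 mm) begins 47 mm behind the grasp point.
Start: joints at [-48.581, 20.546, 0.682, 0, -70.136, -16.507], TCP at [0.284, -0.612, 0.227] pointing down, gripper open.
Joint ranges: [-176.03, 176.03], [-82.01, 121.73], [-58.28, 71.71], [-173.87, 95.51], [-174.79, -0.11], [-173.66, 173.66]. Speed limits (degrees/s): [136.94, 136.94, 172.46, 180, 180, 180].

### API

Orientations are given as [roll, pitch, yaw] about the fixed x, y, z axes, in that order (R = Rz(yaw) Ry(pitch) Rx(roll)).
In Python, from plant import r gives the robot as it stands. The module is installed in compiled form; this text tells all that it offers.
- The arm moves only by the tool jog_arm, never from a script. Its arguments are lists of equal length, an entry for each row: "travel": the shift along the tool's x, y, z each as a share of 50 cm, from -1 to 1, a list of three; "dr": the turn, a rotation vector about the tool's x, y, z each as a share of 360 degrees, from -1 to 1, a list of three; "claw": the opening, from 0 (shut) to 1 (fully open). A call has exactly 10 rows; each row is the pose to reach, as a shift and turn from the pose commanded when the call began, along the tool's axes at that moment, turning the shorter way round; what a row does not reach only later rows make up. A row lasts 1/8 s, in which the tool goes at most 62.5 mm and 10.7 degrees, less where a joint would pass 70% of its speed; a pose out of reach is approached as far as the arm can. A call with a number of a shift or a turn outside -1 to 1 is refused whole. A call with a gripper value outside its range is refused whole. The fingers move at their own pace and stop on an object; "newtons" is the grip in N (left out, the last holds). Time passes only in rows, so rows that repeat a pose let the fingers close, or fill a call up. It gives the time, the measured TCP pose, the force, the opening and the grip force at its end, in the units of the state.
- r.get_state(): the state, without advancing time (a new reading comes with each control period).
- r.capture(name): name is "side" or "top" or "wrist"; returns a dict with "pixels" (384x512x3 uint8, red, green, blue), "range_z" (384x512 float32, m along the optical axis (not along the pixel's ray), 0 where there is no reading), "fx", "fy", "cx", "cy" (pixels), "dist_coeffs" ([k1, k2, p1, p2, k3] as OpenCV has them; the pictures are not rectified), "position" and "attitude" of the camera in the world; the wrist camera has in their place "hand_eye" (4x4, takes a point from camera to tool coordinates, whose origin is the TCP and whose axes are the flange's). Camera axes: x right, y up, looking along -z (the intrinsics and any distortion apply to the point x, -y, -z); pixel columns grow to the right and rows downward; lengths in m; the calibration is good to about 2 mm. A picture is of the moment at which its call begins: read the wrist's pose just before it.
- r.close_job(): hands the job in; it is judged then, once.
Trained networks look in the newest picture that a camera, given by its name, has taken for a name from the list of things; names that differ only in an ending like _2 or _b are one class to them, and where a whole thing is asked for, a point or a joint stands for the part that bears it (a point fixed in the world has none). Each returns a list of dicts, best first, with "conf" (0 to 1); they miss things now and then, are a little off and sometimes report something else, mostly with a low value. They report only what shows in the picture. A call takes as long as a camera call.
- r.boxes_of(name, camera): "extent" ([left, top, right, bottom] in pixels, round what is visible of it).
- r.regions_of(name, camera): "pixels" (384x512 bool, what is visible of it) and "extent" ([left, top, right, bottom] in pixels, round what is visible of it).
- r.tip_of(name, camera): "at" ([column, row] in pixels: a listed point, or the origin of a listed thing).
The state is a dict: "time_s": time; "joints": joint angles; "qd": joint speeds; "joint_torque": joint torques, N m; "tcp_pos": TCP position; "eef_rot": TCP orientation; "contact_force": force on the tool from outside, world axes, zero at the start; "moment": the same for the moment, N m; "gripper_width": finger opening in m; "gripper_force": force on a finger pad.
Only numpy, scipy, OpenCV 4.12 (cv2) and the standard library are available. Lean on these libraries where they do the work, as an engineer would, in place of code of your own. Each camera call takes 0.05 s, during which the arm holds its last target. There are 200 camera calls.

### The job

One of the three instrument cases on the sloping rack looks shut but its catch has not caught. Tug the lids by their tabs to find it, raise that lid well open so that its stuck catch springs out, then press the lid firmly down until it snaps fully shut; leave all three cases shut and caught, let go, and leave the things standing around them where they are.

Things in the scene. Friction and masses are not known exactly. Their poses are not given: they have to be found in the camera images.
- rack: low aluminium rack, base plate 170 x 470 x 10 mm, fixed to the bench; origin 10 mm beyond the middle of its underside, x away from the robot, y to its left, z up. It carries three alike grey cases side by side 165 mm apart (left, middle, right as the robot sees them), each sloping up away from the robot at 24 degrees
- grip_left (a point): centre of the pull tab on the left lid: a black plate 12 mm thick (own x), 60 mm wide (y), 34 mm high (z), square on the lid's top face, 17 mm below this point. Axes turn with the lid: x up the slope to the hinge, y left, z square out of the lid (shut: 24 degrees from vertical, leaning to the robot). The hinge line, along y, lies 120 mm along +x and 35 mm below
- lid_left (a joint): opening angle of the left lid, rad: 0 = fully shut, grows as the front edge (towards the robot) lifts, at most 0.45. The lid weighs about 0.25 kg and falls slowly by itself. Caught, it lifts by no more than about 0.01 and then resists firmly; not caught, it follows a pull of at most 8 N along its arc
- case_left: the left case, 150 x 100 x 60 mm with its lid; origin under its centre. In exactly one of the three cases, any of them, the catch inside is stuck back and does not hold the lid; nothing shows which
- grip_mid (a point): centre of the pull tab on the middle lid: a black plate 12 mm thick (own x), 60 mm wide (y), 34 mm high (z), square on the lid's top face, 17 mm below this point. Axes turn with the lid: x up the slope to the hinge, y left, z square out of the lid (shut: 24 degrees from vertical, leaning to the robot). The hinge line, along y, lies 120 mm along +x and 35 mm below
- lid_mid (a joint): opening angle of the middle lid, rad: 0 = fully shut, grows as the front edge (towards the robot) lifts, at most 0.45. The lid weighs about 0.25 kg and falls slowly by itself. Caught, it lifts by no more than about 0.01 and then resists firmly; not caught, it follows a pull of at most 8 N along its arc
- case_mid: the middle case, 150 x 100 x 60 mm with its lid; origin under its centre. Lifting the uncaught lid past about 0.15 rad lets its stuck catch spring out; if then let go, the lid comes to rest on the catch at about 0.13 rad. Pressing on a shut lid does not free a stuck catch
- grip_right (a point): centre of the pull tab on the right lid: a black plate 12 mm thick (own x), 60 mm wide (y), 34 mm high (z), square on the lid's top face, 17 mm below this point. Axes turn with the lid: x up the slope to the hinge, y left, z square out of the lid (shut: 24 degrees from vertical, leaning to the robot). The hinge line, along y, lies 120 mm along +x and 35 mm below
- lid_right (a joint): opening angle of the right lid, rad: 0 = fully shut, grows as the front edge (towards the robot) lifts, at most 0.45. The lid weighs about 0.25 kg and falls slowly by itself. Caught, it lifts by no more than about 0.01 and then resists firmly; not caught, it follows a pull of at most 8 N along its arc
- case_right: the right case, 150 x 100 x 60 mm with its lid; origin under its centre. To shut a lid whose catch has sprung out, press at the tab, square to the lid, with about 8 to 15 N until the catch snaps over; go on to the firm stop at 0, where the lid then holds. A lid that stays anywhere above 0.02 rad has not caught yet
- stain_jar: bystander: amber glass jar with black cap, 36 mm across, 62 mm high, standing on the rack's base between the left and middle cases; origin under its centre
- slide_carton: bystander: white paper carton 85 x 36 x 50 mm, standing on the rack's base between the middle and right cases; origin under its centre
- wash_bottle: bystander: white plastic bottle, 60 mm across, 150 mm high, beside the rack; origin under its centre
- pen_cup: bystander: black cup 72 mm across, 95 mm high, with pens that stick out to about 140 mm; origin under its centre
- sample_pot: bystander: clear pot with white cap, 68 mm across, 75 mm high; origin under its centre

How it is judged (in metres and radians):
On the way:
1. the lid that has not caught is raised well open (past 0.2 rad, front edge about 30 mm up) (value of joint any of lid_left, lid_mid, lid_right above 0.2 rad), for 0.1 s.
At the end, for the whole second after the job is handed in: after the uncaught lid has been raised past 0.2 rad, all three lids are shut (each below 0.02 rad, which only a snapped catch holds) and still (value of joint each of lid_left, lid_mid, lid_right below 0.02 rad and velocity of joint each of lid_left, lid_mid, lid_right below 0.05 rad/s); the robot touches nothing.
It fails at once if one of the things standing around is moved more than 30 mm (distance of any of stain_jar, slide_carton, wash_bottle, pen_cup, sample_pot from where it was at the start of the episode above 0.03 m).
It fails at once if one of the things standing around is knocked over (angle between any of stain_jar, slide_carton, wash_bottle, pen_cup, sample_pot's own z axis and vertical above 0.6 rad).
It also fails if it takes over 56 s, if anything falls off the work surface, if the arm or the gripper's body presses on something with over 40 N, if the wrist force passes 120 N, or if a joint passes its speed limit or range.

## Working session

There is one attempt and no reset: what is moved stays moved. The work goes in short steps, Python scripts to look and compute and a tool call to move; the robot and the scene stay as the last step left them, time stands still between calls to the robot, and variables do not carry over. Pictures are saved under pics/ and viewed, at most 10 in all, crops included, and the job is handed in when it is done.

Besides the shell and the picture viewer there is one more tool, called after "Call:" as a command line: name --argument value ..., lists and objects as JSON in quotes. jog_arm: Moves the arm, as the interface text tells. Its arguments: {"type":"object","properties":{"travel":{"type":"array"},"dr":{"type":"array"},"claw":{"type":"array"},"newtons":{"type":"number"}},"required":["travel","dr","claw"]}

```bash
mkdir -p pics
cat > h.py <<'E'
import numpy as np, cv2
from scipy.spatial.transform import Rotation as Ro
from plant import r
def camT(c,st=None):
    if 'hand_eye' in c:
        T=np.eye(4);T[:3,:3]=Ro.from_euler('xyz',st['eef_rot'],degrees=True).as_matrix();T[:3,3]=st['tcp_pos'];return T@np.array(c['hand_eye'])
    T=np.eye(4);a=np.array(c['attitude'],float)
    T[:3,:3]=a if a.shape==(3,3) else (Ro.from_euler('xyz',a,degrees=True).as_matrix() if a.size==3 else Ro.from_quat(a).as_matrix())
    T[:3,3]=c['position'];return T
def world(c,T,uv,z=None):
    K=np.array([[c['fx'],0,c['cx']],[0,c['fy'],c['cy']],[0,0,1]])
    uv=np.array(uv,float).reshape(-1,1,2)
    n=cv2.undistortPoints(uv,K,np.array(c['dist_coeffs'],float)).reshape(-1,2)
    if z is None:
        i=uv.reshape(-1,2).round().astype(int); z=c['range_z'][i[:,1],i[:,0]]
    p=np.c_[n[:,0]*z,-n[:,1]*z,-z*np.ones(len(n))]
    return p@T[:3,:3].T+T[:3,3]
E
python3 - <<'E'
from h import *
st=r.get_state();print(st)
for n in ['top','side']:
    c=r.capture(n);T=camT(c);print(n,c['position'],c['attitude'],c['fx'])
    cv2.imwrite(f'pics/{n}0.png',c['pixels'][:,:,::-1])
    for g in ['grip_left','grip_mid','grip_right','rack','stain_jar','slide_carton','wash_bottle','pen_cup','sample_pot']:
        t=r.tip_of(g,n)
        for d in t[:1]: print(g,round(d['conf'],2),np.round(d['at'],1),world(c,T,d['at']).round(3))
        if g.startswith('grip'):
            for d in r.regions_of(g,n)[:1]:
                v,u=np.nonzero(d['pixels']);k=c['range_z'][v,u]>0
                w=world(c,T,np.c_[u,v][k]);print('  reg',round(d['conf'],2),d['extent'],np.median(w,0).round(3),np.percentile(w,[3,97],0).round(3).tolist())
E
```

```text
{'time_s': 0.0, 'joints': array([-4.85804817e+01,  2.05896447e+01,  6.33463748e-01, -2.20035208e-02,
       -7.01352926e+01, -1.65058107e+01]), 'qd': array([-0.05003154,  0.06575742, -0.0910886 ,  0.10794396, -0.06961465,
       -0.08794829]), 'joint_torque': array([ 2.81075936e-04, -5.82715631e+01,  2.93050700e+01,  6.99755743e+00,
        6.74096664e-03, -1.71473589e-04]), 'tcp_pos': array([ 0.28411   , -0.61174947,  0.22563462]), 'eef_rot': array([ 1.79906419e+02, -6.15915887e-03, -1.55093781e+02]), 'contact_force': array([ 0.00987837, -0.61250249,  0.46091776]), 'moment': array([ 0.00303335,  0.01343775, -0.01150918]), 'gripper_force': 0.0, 'gripper_width': 0.0876086985036527}
top [ 0.4004596  -0.01557889  1.17641737] [ 1.04866507e+01  7.59160391e-02 -8.95291575e+01] 368.25923768009227
grip_left 0.7 [206.2 186.1] [[0.591 0.117 0.153]]
  reg 0.58 [184.5, 145.7, 227.1, 193.8] [0.644 0.123 0.144] [[0.579, 0.077, 0.11], [0.706, 0.172, 0.168]]
grip_mid 0.56 [260.9 180.8] [[ 0.608 -0.038  0.155]]
  reg 0.67 [237.3, 136.4, 280.3, 194.8] [ 0.662 -0.039  0.144] [[0.595, -0.087, 0.11], [0.
[... 607 characters left out ...]
5
  reg 0.71 [181.9, 171.9, 248.6, 226.5] [0.636 0.134 0.138] [[0.576, 0.074, 0.094], [0.707, 0.175, 0.167]]
grip_mid 0.85 [265.  177.4] [[ 0.602 -0.03   0.147]]
  reg 0.98 [221.6, 156.8, 278.7, 199.6] [ 0.654 -0.027  0.138] [[0.595, -0.085, 0.1], [0.723, 0.013, 0.166]]
grip_right 0.91 [293.3 157.4] [[ 0.622 -0.184  0.15 ]]
  reg 0.53 [224.2, 155.0, 281.0, 201.5] [ 0.656 -0.03   0.137] [[0.595, -0.096, 0.092], [0.726, 0.013, 0.166]]
rack 0.82 [248.4 211.3] [[ 0.667 -0.025  0.008]]
stain_jar 0.44 [242.4 221.9] [[0.627 0.042 0.02 ]]
slide_carton 0.66 [270.2 199. ] [[ 0.614 -0.066  0.055]]
pen_cup 0.73 [368.5 188.5] [[ 0.452 -0.378  0.02 ]]
sample_pot 0.71 [327.5 171.9] [[ 0.624 -0.386  0.021]]
```

Run:
```python
from h import *
c=r.capture('top');T=camT(c)
cv2.imwrite('pics/top1.png',cv2.resize(c['pixels'][100:260,80:420,::-1],None,fx=2.3,fy=2.3))
v,u=np.mgrid[0:384,0:512];v=v.ravel();u=u.ravel();k=c['range_z'][v,u]>0;u=u[k];v=v[k]
w=world(c,T,np.c_[u,v])
yaw=np.radians(6.3);R=Ro.from_euler('z',yaw).as_matrix()
for n,m in [('left',(.644,.123)),('mid',(.662,-.039)),('right',(.680,-.201))]:
    q=(w-np.array([*m,0]))@R   # rack axes
    s=(abs(q[:,0])<.11)&(abs(q[:,1])<.06)&(q[:,2]>.05)&(q[:,2]<.21); P=q[s]
    t=np.radians(24); h=P[:,2]*np.cos(t)-P[:,0]*np.sin(t)
    hist,e=np.histogram(h,bins=np.arange(0,.25,.003)); h0=np.median(h[abs(h-e[hist.argmax()]-.0015)<.006])
    x=P[:,0]*np.cos(t)+P[:,2]*np.sin(t)
    L=abs(h-h0)<.006
    A=np.c_[P[L][:,:2],np.ones(L.sum())];f=np.linalg.lstsq(A,P[L][:,2],rcond=None)[0]
    g=(h>h0+.026)&(h<h0+.045)
    print(n,'h0',h0.round(4),'slope',np.degrees(np.arctan(f[:2])).round(1),'lid x',np.percentile(x[L],[2,98]).round(3),'lid y',np.percentile(P[L][:,1],[2,98]).round(3),'tab',g.sum(),'x',np.percentile(x[g],[5,50,95]).round(3),'y',np.percentile(P[g][:,1],[3,97]).round(3),'h',np.percentile(h[g],[50,95]).round(4)-h0)
    xx=np.median(x[g]);yy=np.mean(np.percentile(P[g][:,1],[3,97]));hh=h0+.017
    # fit yaw via tab points
    print('   tab yaw err deg',np.degrees(np.polyfit(P[g][:,1],x[g],1)[0]).round(1))
    p=R@np.array([xx*np.cos(t)-hh*np.sin(t),yy,hh*np.cos(t)+xx*np.sin(t)])+[*m,0]
    print('   grip',p.round(4))
```

```text
left h0 0.1281 slope [24.3 -0. ] lid x [-0.017  0.128] lid y [-0.047  0.049] tab 96 x [0.005 0.011 0.016] y [-0.028  0.029] h [0.03286067 0.03596067]
   tab yaw err deg -0.7
   grip [0.5954 0.1181 0.1371]
mid h0 0.1281 slope [24.3 -0. ] lid x [-0.017  0.128] lid y [-0.048  0.048] tab 91 x [0.005 0.011 0.016] y [-0.028  0.027] h [0.0334749 0.0359749]
   tab yaw err deg 0.3
   grip [ 0.6133 -0.0452  0.137 ]
right h0 0.1281 slope [24.2 -0.1] lid x [-0.017  0.128] lid y [-0.05   0.047] tab 97 x [0.005 0.011 0.016] y [-0.03   0.026] h [0.03287203 0.03607203]
   tab yaw err deg -0.1
   grip [ 0.6315 -0.2082  0.137 ]
```

View pics/top1.png

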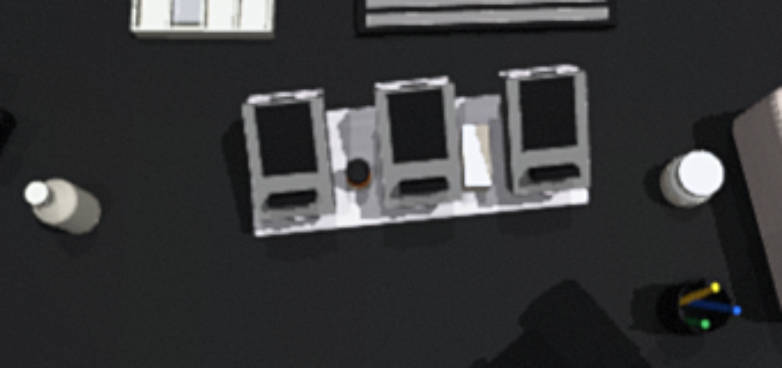

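```bash
cat >> h.py <<'E'
YAW=np.radians(6.3);TT=np.radians(24)
G={'left':[.5954,.1181,.1371],'mid':[.6133,-.0452,.137],'right':[.6315,-.2082,.137]}
def lidR(th=0):
    a=TT-th  # opening lifts the front edge: slope decreases
    return Ro.from_euler('z',YAW).as_matrix()@Ro.from_euler('y',-a).as_matrix()
def tgt(n,off,th=0,dx=0):
    "TCP pose with TCP 12 mm below the grip point, plus off along lid z, dx along lid x, lid at th"
    L0=lidR();H=np.array(G[n])+L0@[.12,0,-.035]
    L=lidR(th);p=H+L@[-.12+dx,0,.035-.012+off]
    return p,L@np.diag([-1,-1,1])@np.diag([1,-1,-1])@np.diag([1,1,1]) if 0 else np.c_[-L[:,1],-L[:,0],-L[:,2]]
def rel(p,R,p0=None,R0=None):
    st=r.get_state()
    if p0 is None:p0=np.array(st['tcp_pos'])
    if R0 is None:R0=Ro.from_euler('xyz',st['eef_rot'],degrees=True).as_matrix()
    return (R0.T@(p-p0)/.5).round(4),(Ro.from_matrix(R0.T@R).as_rotvec(degrees=True)/360).round(4)
E
python3 - <<'E'
from h import *
p,R=tgt('right',.11);print(np.linalg.det(R),p,*rel(p,R))
E
```

```text
1.0000000000000004 [ 0.59188053 -0.21257403  0.22652745] [-8.946e-01  4.657e-01  1.000e-04] [ 0.0578 -0.0415 -0.1952]
```

Call:
jog_arm --travel '[[0, 0, -0.12], [-0.2, 0.1, -0.16], [-0.3, 0.15, -0.16], [-0.4, 0.2, -0.16], [-0.5, 0.26, -0.16], [-0.6, 0.31, -0.14], [-0.7, 0.36, -0.1], [-0.8, 0.42, -0.06], [-0.89, 0.465, -0.03], [-0.895, 0.466, 0]]' --dr '[[0, 0, 0], [0.006, -0.004, -0.02], [0.012, -0.008, -0.04], [0.02, -0.014, -0.07], [0.03, -0.02, -0.1], [0.038, -0.026, -0.125], [0.045, -0.03, -0.15], [0.052, -0.036, -0.175], [0.058, -0.0415, -0.195], [0.058, -0.0415, -0.195]]' --claw '[0.5, 0.5, 0.5, 0.5, 0.5, 0.5, 0.5, 0.5, 0.5, 0.5]' --newtons 30

```text
time_s: 2.6
tcp_pos: [0.5931, -0.21, 0.2263]
eef_rot: [-155.8, -0.0, -83.6]
contact_force: [-0.7, -0.0, 0.2]
gripper_width: 0.0439
gripper_force: 0.0
```

Run:
```python
from h import *
st=r.get_state();c=r.capture('wrist');T=camT(c,st)
print(st['time_s'],st['tcp_pos'],st['eef_rot'],st['contact_force'],st['joints'].round(1))
print(c['hand_eye'])
cv2.imwrite('pics/w1.png',c['pixels'][:,:,::-1])
t=r.tip_of('grip_right','wrist');print(t)
p,R=tgt('right',.0);print(*rel(p,R))
p,R=tgt('right',.06);print(*rel(p,R))
```

```text
2.6 [ 0.59314046 -0.21003583  0.22634841] [-1.55847539e+02 -3.87449080e-02 -8.35627042e+01] [-0.6827054  -0.03562393  0.20869476] [ -4.7   4.9 -21.5  -7.  -40.1  15.6]
[[-2.92185114e-04  9.64419137e-01  2.64377842e-01  7.02258151e-02]
 [ 9.99999956e-01  2.69033640e-04  1.23777053e-04  7.88460148e-04]
 [ 4.82464252e-05  2.64377866e-01 -9.64419173e-01 -1.59086072e-01]
 [ 0.00000000e+00  0.00000000e+00  0.00000000e+00  1.00000000e+00]]
[{'at': [260.3, 182.0], 'conf': 0.86}]
[ 0.0042 -0.0027  0.2157] [0.0004 0.0001 0.    ]
[ 0.004  -0.0024  0.0957] [0.0004 0.0001 0.    ]
```

View pics/w1.png

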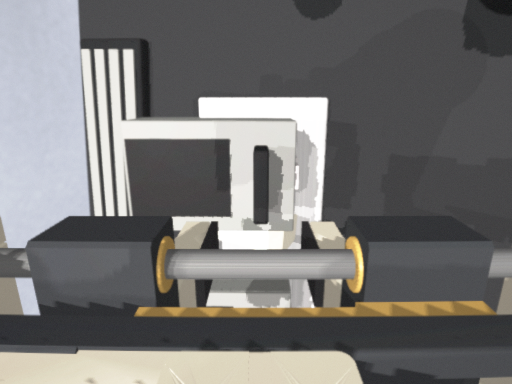

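The wrist view shows the right tab at about (261,185), centred between the fingers (gap about columns 215–305).

Run:
```python
from h import *
st=r.get_state();c=r.capture('wrist');T=camT(c,st)
v,u=np.mgrid[100:235,200:310];v=v.ravel();u=u.ravel()
w=world(c,T,np.c_[u,v]);L=lidR();q=(w-G['right'])@L
g=(q[:,2]>.004)&(q[:,2]<.03)&(abs(q[:,0])<.04)&(abs(q[:,1])<.05)
print(g.sum(),np.percentile(q[g],[3,50,97],0).round(4))
l=(abs(q[:,2]+.017)<.008);print('lid',l.sum(),np.percentile(q[l],[2,50,98],0).round(4))
```

```text
1145 [[-0.0056 -0.0314  0.015 ]
 [-0.0002 -0.0043  0.0175]
 [ 0.0052  0.0251  0.0187]]
lid 8985 [[-0.0294 -0.0512 -0.0194]
 [ 0.0134 -0.0078 -0.0161]
 [ 0.048   0.0453 -0.0141]]
```

Call:
jog_arm --travel '[[0.004, -0.0025, 0.05], [0.004, -0.0025, 0.1], [0.004, -0.0025, 0.14], [0.004, -0.0025, 0.18], [0.004, -0.0025, 0.205], [0.004, -0.0025, 0.215], [0.004, -0.0025, 0.215], [0.004, -0.0025, 0.215], [0.004, -0.0025, 0.215], [0.004, -0.0025, 0.215]]' --dr '[[0, 0, 0], [0, 0, 0], [0, 0, 0], [0, 0, 0], [0, 0, 0], [0, 0, 0], [0, 0, 0], [0, 0, 0], [0, 0, 0], [0, 0, 0]]' --claw '[0.5, 0.5, 0.5, 0.5, 0.5, 0.5, 0.5, 0, 0, 0]' --newtons 30

```text
time_s: 4.0
tcp_pos: [0.637, -0.2096, 0.1294]
eef_rot: [-155.9, -0.0, -83.8]
contact_force: [-0.4, -0.1, 0.1]
gripper_width: 0.0192
gripper_force: 0.0
```

Call:
jog_arm --travel '[[0, 0, 0], [0, 0, 0], [0, 0, -0.003], [0, 0, -0.006], [0, 0, -0.008], [0, 0, -0.01], [0, 0, -0.01], [0, 0, -0.01], [0, 0, -0.01], [0, 0, -0.01]]' --dr '[[0, 0, 0], [0, 0, 0], [0, 0, 0], [0, 0, 0], [0, 0, 0], [0, 0, 0], [0, 0, 0], [0, 0, 0], [0, 0, 0], [0, 0, 0]]' --claw '[0, 0, 0, 0, 0, 0, 0, 0, 0, 0]'

```text
time_s: 5.25
tcp_pos: [0.6358, -0.2096, 0.1326]
eef_rot: [-155.9, -0.0, -83.8]
contact_force: [9.5, -2.4, -11.8]
gripper_width: 0.0125
gripper_force: 30.2
```

Call:
jog_arm --travel '[[0, 0, -0.003], [0, 0, -0.006], [0, 0, -0.006], [0, 0, -0.006], [0, 0, -0.006], [0, 0, -0.006], [0, 0, -0.006], [0, 0, -0.006], [0, 0, -0.006], [0, 0, -0.006]]' --dr '[[0, 0, 0], [0, 0, 0], [0, 0, 0], [0, 0, 0], [0, 0, 0], [0, 0, 0], [0, 0, 0], [0, 0, 0], [0, 0, 0], [0, 0, 0]]' --claw '[0, 0, 0, 0, 0, 0, 0, 0, 0, 0]'

```text
time_s: 6.5
tcp_pos: [0.6355, -0.2097, 0.1359]
eef_rot: [-155.8, -0.1, -83.8]
contact_force: [11.3, -0.8, -12.0]
gripper_width: 0.0128
gripper_force: 30.3
```

```bash
cat >> h.py <<'E'
def lid(n):
    c=r.capture('top');T=camT(c)
    v,u=np.mgrid[0:384,0:512];v=v.ravel();u=u.ravel();k=c['range_z'][v,u]>0
    w=world(c,T,np.c_[u[k],v[k]]);L=lidR();q=(w-G[n])@L
    m=(abs(q[:,1])<.046)&(q[:,0]>-.027)&(q[:,0]<.112)&(q[:,2]>-.03)&(q[:,2]<.05)
    q=q[m]
    for i in range(4):
        f=np.polyfit(q[:,0],q[:,2],1);q=q[abs(q[:,2]-np.polyval(f,q[:,0]))<(.02,.01,.005,.004)[i]]
    print(n,len(q),'open rad',-f[0].round(4),'h at front',np.polyval(f,-.02).round(4))
E
python3 - <<'E'
from h import *
for n in G: lid(n)
E
```

```text
left 1304 open rad -0.0085 h at front -0.0174
mid 795 open rad 0.0012 h at front -0.0165
right 587 open rad 0.0434 h at front -0.0103
```

Run:
```python
from h import *
c=r.capture('side');cv2.imwrite('pics/s1.png',cv2.resize(c['pixels'][110:240,180:350,::-1],None,fx=4.5,fy=4.5))
```

```text
(no output)
```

View pics/s1.png

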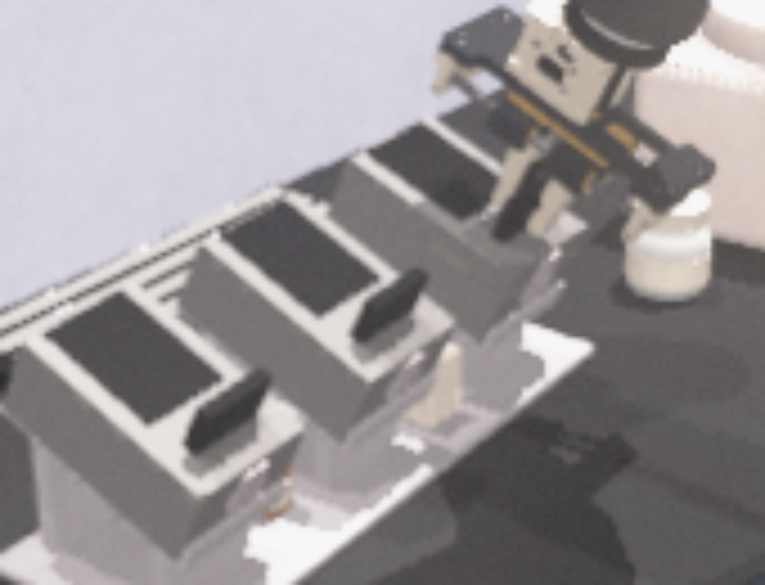

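Call:
jog_arm --travel '[[0, 0, -0.004], [0, 0, -0.008], [0, 0, -0.012], [0, 0, -0.012], [0, 0, -0.012], [0, 0, -0.012], [0, 0, -0.012], [0, 0, -0.012], [0, 0, -0.012], [0, 0, -0.012]]' --dr '[[0.003, 0, 0], [0.006, 0, 0], [0.009, 0, 0], [0.009, 0, 0], [0.009, 0, 0], [0.009, 0, 0], [0.009, 0, 0], [0.009, 0, 0], [0.009, 0, 0], [0.009, 0, 0]]' --claw '[0, 0, 0, 0, 0, 0, 0, 0, 0, 0]'

```text
time_s: 7.95
tcp_pos: [0.6355, -0.2097, 0.1432]
eef_rot: [-152.3, -0.1, -83.7]
contact_force: [18.0, 1.4, -11.2]
gripper_width: 0.0148
gripper_force: 30.3
```

The side view shows the gripper holding the right tab, with the right lid apparently a little raised. My tilt went the wrong way, so I'm correcting that and checking.

Run:
```python
from h import *
lid('right')
for th in (.08,.1,.24): print(th,*rel(*tgt('right',0,th)))
```

```text
right 696 open rad 0.096 h at front -0.003
0.08 [-0.004   0.0085  0.0127] [-0.0229 -0.0004  0.    ]
0.1 [-0.0039  0.0069  0.0081] [-0.0261 -0.0004  0.    ]
0.24 [-0.0039 -0.0072 -0.023 ] [-0.0484 -0.0004  0.    ]
```

Call:
jog_arm --travel '[[0, 0.005, -0.001], [0, 0.005, 0], [0, 0.003, -0.003], [0, 0.001, -0.007], [0, -0.003, -0.015], [0, -0.007, -0.023], [0, -0.011, -0.032], [0, -0.014, -0.039], [0, -0.014, -0.039], [0, -0.014, -0.039]]' --dr '[[-0.015, 0, 0], [-0.029, 0, 0], [-0.033, 0, 0], [-0.036, 0, 0], [-0.042, 0, 0], [-0.048, 0, 0], [-0.055, 0, 0], [-0.06, 0, 0], [-0.06, 0, 0], [-0.06, 0, 0]]' --claw '[0, 0, 0, 0, 0, 0, 0, 0, 0, 0]'

```text
time_s: 9.25
tcp_pos: [0.6333, -0.21, 0.1648]
eef_rot: [-173.7, -0.1, -83.7]
contact_force: [11.2, 3.1, 1.6]
gripper_width: 0.0118
gripper_force: 30.2
```

Run:
```python
from h import *
lid('right')
for th in (.3,.2,.1,0): print(th,*rel(*tgt('right',0,th)))
```

```text
right 96 open rad 0.297 h at front 0.0236
0.3 [-0.004  -0.0002  0.0048] [ 0.0014 -0.0003 -0.0001]
0.2 [-0.004   0.0029  0.0291] [ 0.0173 -0.0003 -0.    ]
0.1 [-0.0041  0.0037  0.0535] [ 0.0332 -0.0003 -0.    ]
0 [-0.0041  0.002   0.0778] [ 0.0491 -0.0003 -0.    ]
```

Call:
jog_arm --travel '[[0, 0, 0.005], [0, 0.002, 0.015], [0, 0.003, 0.025], [0, 0.004, 0.035], [0, 0.004, 0.045], [0, 0.004, 0.055], [0, 0.003, 0.065], [0, 0.002, 0.073], [0, 0.002, 0.079], [0, 0.002, 0.079]]' --dr '[[0.003, 0, 0], [0.009, 0, 0], [0.015, 0, 0], [0.021, 0, 0], [0.028, 0, 0], [0.034, 0, 0], [0.041, 0, 0], [0.046, 0, 0], [0.049, 0, 0], [0.049, 0, 0]]' --claw '[0, 0, 0, 0, 0, 0, 0, 0, 0, 0]' --newtons 60

```text
time_s: 10.55
tcp_pos: [0.6356, -0.2099, 0.1298]
eef_rot: [-155.9, -0.2, -83.7]
contact_force: [-7.9, 10.6, 29.4]
gripper_width: 0.012
gripper_force: 60.0
```

Run:
```python
from h import *
lid('right')
print(*rel(*tgt('right',0,0)))
```

```text
right 593 open rad -0.0071 h at front -0.0176
[-0.0043  0.0012  0.0076] [-0.0001 -0.0005  0.0002]
```

Call:
jog_arm --travel '[[0, 0, 0.002], [0, 0, 0.002], [0, 0, -0.004], [0, 0, -0.008], [0, 0, -0.012], [0, 0, -0.012], [0, 0, -0.012], [0, 0, -0.012], [0, 0, -0.012], [0, 0, -0.012]]' --dr '[[0, 0, 0], [0, 0, 0], [0, 0, 0], [0, 0, 0], [0, 0, 0], [0, 0, 0], [0, 0, 0], [0, 0, 0], [0, 0, 0], [0, 0, 0]]' --claw '[0, 0, 0, 0, 0, 0, 0, 0, 0, 0]'

```text
time_s: 11.85
tcp_pos: [0.6352, -0.2098, 0.1314]
eef_rot: [-156.0, -0.2, -83.7]
contact_force: [22.4, 4.7, -8.4]
gripper_width: 0.0117
gripper_force: 60.1
```

Run:
```python
from h import *
lid('right')
```

```text
right 587 open rad 0.0032 h at front -0.0158
```

Call:
jog_arm --travel '[[0, 0, 0.006], [0, 0, 0.013], [0, 0, 0.013], [0, 0, 0.008], [0, 0, 0.008], [0, 0, 0.008], [0, 0, 0.008], [0, 0, -0.03], [0, 0, -0.1], [0, 0, -0.16]]' --dr '[[0, 0, 0], [0, 0, 0], [0, 0, 0], [0, 0, 0], [0, 0, 0], [0, 0, 0], [0, 0, 0], [0, 0, 0], [0, 0, 0], [0, 0, 0]]' --claw '[0, 0, 0, 0, 0.5, 0.5, 0.5, 0.5, 0.5, 0.5]'

```text
time_s: 13.15
tcp_pos: [0.5965, -0.2141, 0.2035]
eef_rot: [-156.7, -0.0, -83.8]
contact_force: [0.2, 0.2, 0.2]
gripper_width: 0.0437
gripper_force: 0.0
```

Call:
jog_arm --travel '[[0, 0, -0.06], [0, 0, -0.1], [0, 0, -0.1], [0, 0, -0.1], [0, 0, -0.1], [0, 0, -0.1], [0, 0, -0.1], [0, 0, -0.1], [0, 0, -0.1], [0, 0, -0.1]]' --dr '[[0, 0, 0], [0, 0, 0], [0, 0, 0], [0, 0, 0], [0, 0, 0], [0, 0, 0], [0, 0, 0], [0, 0, 0], [0, 0, 0], [0, 0, 0]]' --claw '[0.5, 0.5, 0.5, 0.5, 0.5, 0.5, 0.5, 0.5, 0.5, 0.5]'

```text
time_s: 14.4
tcp_pos: [0.5779, -0.2159, 0.2477]
eef_rot: [-156.7, -0.0, -83.8]
contact_force: [0.5, -0.8, 0.6]
gripper_width: 0.0436
gripper_force: 0.0
```

Run:
```python
from h import *
for n in G: lid(n)
c=r.capture('side');cv2.imwrite('pics/s2.png',cv2.resize(c['pixels'][60:260,150:410,::-1],None,fx=3,fy=3))
```

```text
left 1311 open rad -0.0057 h at front -0.0172
mid 1247 open rad -0.0074 h at front -0.0173
right 1045 open rad -0.0107 h at front -0.0175
```

View pics/s2.png

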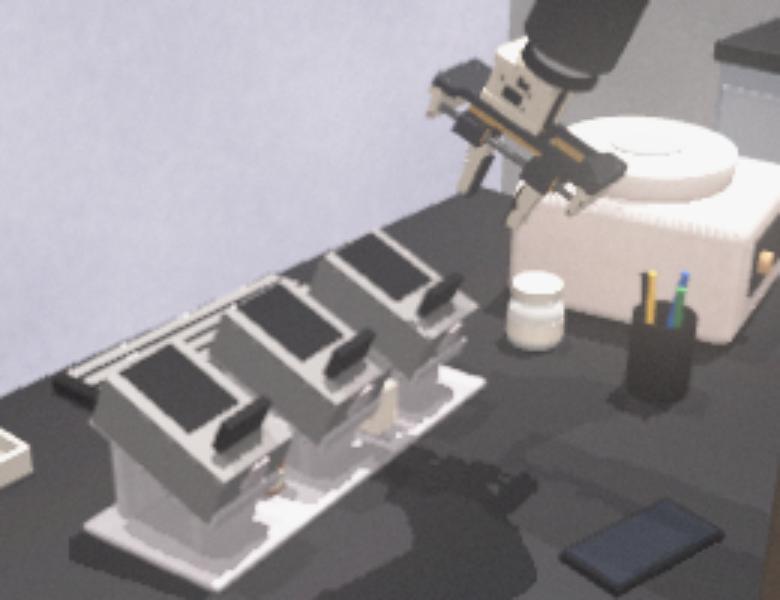

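All three lids are shut (right tab at about (440,293)), the bystanders are still standing, and the gripper is clear.

```bash
python3 -c "
from plant import r
print(r.close_job())"
```

```text
the job is handed in; nothing more can be done
None
```

The right case was the uncaught one. I raised its lid to about 0.3 rad and pressed it down until it shut, and a test tug confirmed it holds. The left and middle lids were never tugged and looked shut on camera. The gripper was clear and the things around were still standing when I handed the job in; no verdict came back.

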